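# Lock the console cover with the flat-bladed key

## Robot

A 6-joint arm with a two-finger parallel gripper is mounted at the origin on the work surface. World frame = base frame: x ahead of the robot, y to its left, z up, the work surface at z = 0. Lengths are in m, angles in rad, forces in N, time in s.
With the tool pointing down it reaches from about 0.275 to 0.725 m from the base axis. Payload 15.9 kg.
Tool frame: the origin (TCP) lies between the finger pads; the fingertips stand 17 mm ahead of it and the grasp point (between the pads) lies 2 mm behind it (tip_reach is the distance from the TCP to the fingertips, in m); z points along the fingers, y is the line along which they close (so a half turn about z gives the same grasp; the last joint's range is limited). The gripper opens to 85 mm and grips with 20 to 120 N. Pads are 22 mm wide; open, the fingers measure 114 mm over their backs; the gripper's body (76 mm by 85 mm) begins 54 mm behind the grasp point. The pads swing forward as they close: fully open they stand 13 mm farther back than shut.
Start: joints at [1.316, 0.213, -0.034, 1.323, 0, 1.571], TCP at [0.126, 0.484, 0.248] pointing down, gripper open.
Joint ranges: [-2.98, 2.98], [-0.74, 1.72], [-1.14, 1.35], [-2.1, 2.04], [-1.57, 1.44], [-3.14, 3.14]. Speed limits (rad/s): [1.89, 1.89, 2.39, 2.57, 3.14, 3.14].

## Interface

Orientations are given as a 3x3 rotation matrix whose columns are the frame's x, y, z axes.
In Python, from station import * gives the robot as it stands.
- The arm moves only by the tool step_arm, never from a script. Its argument "moves" is a list of rows, each a list of 2 entries, a list of its own where there are three numbers: the shift along the tool's x, y, z in m, then the turn, a rotation vector about the tool's x, y, z in degrees. In form: [[[x, y, z], [rx, ry, rz]], ...]. A call has 1 to 8 rows; each row is the pose to reach, as a shift and turn from the pose commanded when the call began, along the tool's axes at that moment; what a row does not reach only later rows make up. A row lasts 1/10 s, in which the tool goes at most 50 mm and 8.59 degrees, less where a joint would pass 70% of its speed; a pose out of reach is approached as far as the arm can. A call with a gripper value outside its range is refused whole. "grip" is the closure in counts, from 0 (fully open) to 255 (shut), set as the call begins (left out, the last holds). The fingers move at their own pace and stop on an object; "grip_force" is the grip in N (left out, the last holds). Time passes only in rows, so rows that repeat a pose let the fingers close. It gives the time, the measured TCP pose, the force, the opening and the grip force at its end, in the units of the state.
- sense(): the state, without advancing time (a new reading comes with each control period).
- read_camera(name): name is "scene" or "side" or "wrist"; returns a dict with "frame" (420x560x3 uint8, red, green, blue), "mtx" (3x3 intrinsics, pixels), "k1" (the pictures are not rectified: a ray, as slopes to the right and down, at radius r is drawn at 1 + k1 r^2 times it, then the intrinsics apply), "R" (3x3) and "t" (3): a world point X has camera coordinates R X + t. Camera axes: x right, y down, z forward; pixel columns grow to the right and rows downward; lengths in m; the calibration is good to about 2 mm. A picture is of the moment at which its call begins. There is no depth.
- finish_job(): hands the job in; it is judged then, once.
The state is a dict: "time": time; "joint_pos": joint angles; "joint_vel": joint speeds; "joint_torque": joint torques, N m; "eef_pos": TCP position; "eef_rot": TCP orientation; "ft_force": force on the tool from outside, world axes, zero at the start; "moment": the same for the moment, N m; "gripper_width": finger opening in m; "grip_force": force on a finger pad.
Only numpy, scipy, OpenCV 4.12 (cv2) and the standard library are available. Lean on these libraries where they do the work, as an engineer would, in place of code of your own. Each camera call takes 0.05 s, during which the arm holds its last target. There are 200 camera calls.

## Task

Lock the cover of the sloping console: take the flat-bladed key out of its stand, put its blade into the slot of the round lock and turn the lock clockwise with it until it comes up against its stop, the slot then lying level across the slope. Then put the key back standing in its stand and let go of it. Work the lock only with the key, keep the fingers off the console, and leave the other things on the bench where they are.

Things in the scene. Friction and masses are not known exactly. Their poses are not given: they have to be found in the camera images.
- cam (a joint): angle of the lock in rad: 0 when its slot runs straight up and down the slope (unlocked), growing as it is turned clockwise seen from outside the console, to a hard stop at 1.571 (locked, slot level). It starts between 0 and 0.3. Turning takes about 0.06 N m and the lock stays where it is left. The blade has about 0.19 rad of free turn in the slot either way
- cam_slot (a point): centre of the mouth of the lock's slot, 75 mm above the table. The lock is a steel boss, 40 mm across, 11 mm proud of the sloping cover; its slot is 8 mm wide, 32 mm long, 8 mm deep, closed at both ends, with a dark floor. z points straight out of the lock, 28 degrees from vertical, leaning to the console's front; x lies along the slot (up the slope at angle 0); the frame turns with the lock
- console: fixed grey desktop console, 182 mm deep, 150 mm wide: front 35 mm high, then a face rising at 28 degrees to a flat top 105 mm high (plugs on it 12 mm more). Origin on the table right under the centre of the slot's mouth; x to the rear (up the slope), z up. It reaches 52 mm before and 130 mm behind the origin. Ribs left and right of the lock show the slot's locked direction
- key_grip (a point): centre of the key's wooden handle, 34 x 24 mm (x, y), 56 mm high. Below it are a round steel shank, 10 mm across, and a flat blade 22 mm wide (x), 4 mm thick (y), with a rounded edge. z points from blade to handle; the blade's edge is 92 mm below this point, the handle's underside 28 mm below. About 0.12 kg. It starts upright in the stand
- key_tip (a point): middle of the blade's edge, the lowest point of the key; axes as for key_grip
- stand: fixed black block, 75 x 60 mm (x, y) and 72 mm high, origin at the centre of its underside, z up. In the middle of its top is an upright hole through it, 28 x 14 mm (x, y) with a 3 mm bevel, in which the key's blade and shank hang while the underside of the handle rests on the top, the blade's width along the stand's x (either way round)
- board: bystander: loose green circuit board, 115 x 60 mm (x, y), up to 20 mm high, origin at the centre of its underside
- meter: bystander: yellow and black multimeter lying face up, 75 x 150 x 43 mm, origin at the centre of its underside
- jar: bystander: small jar, 56 mm across, 60 mm high, origin at the centre of its underside
- spool: bystander: aluminium spool standing on its flange, 60 mm across, 45 mm high, origin at the centre of its underside
Things that resemble listed ones, but are neither listed nor needed, are in the scene too. Of the things that look like the part that bears key_grip, the largest one is meant.

How it is judged:
On the way, in this order (a step that is already met when the one before it is completed fails the run):
1. the key's blade is in the slot of the lock, which is not yet locked (z of key_tip in the frame of cam_slot below -0.004 m and distance between key_tip and cam_slot below 0.0125 m and value of joint cam below 0.8 rad), for 0.1 s.
2. the lock is turned up to its stop (84 degrees or more) with the blade still in the slot (z of key_tip in the frame of cam_slot below -0.004 m and distance between key_tip and cam_slot below 0.0125 m and value of joint cam above 1.466 rad), for 0.1 s.
At the end, for the whole second after the job is handed in: The lock stands within about 7 degrees of its stop (joint above 1.44 rad), and the key stands upright (within 8 degrees) and released in its stand, its handle centre within 12 mm of the stand's axis and its underside down on the stand's top (within 4 mm) (value of joint cam above 1.44 rad and horizontal distance between key_grip and stand below 0.012 m and angle between key_grip's own z axis and vertical below 0.14 rad and z of key_grip in the frame of stand between 0.096 and 0.104 m and contact force between the fingers and anything else below 0.3 N); the robot touches nothing.
It fails at once if the fingers press on the console or its lock (contact force between the fingers and console above 2 N).
It fails at once if the board is pushed away (over 20 mm) (distance of board from where it was at the start of the episode above 0.02 m).
It fails at once if the meter is pushed away (over 20 mm) (distance of meter from where it was at the start of the episode above 0.02 m).
It fails at once if the jar is pushed away (over 20 mm) (distance of jar from where it was at the start of the episode above 0.02 m).
It fails at once if the spool is pushed away (over 20 mm) (distance of spool from where it was at the start of the episode above 0.02 m).
It also fails if it takes over 53 s, if anything falls off the work surface, if the arm or the gripper's body presses on something with over 40 N, if the wrist force passes 120 N, or if a joint passes its speed limit or range.

## Working session

There is one attempt and no reset: what is moved stays moved. The work goes in short steps, Python scripts to look and compute and a tool call to move; the robot and the scene stay as the last step left them, time stands still between calls to the robot, and variables do not carry over. Pictures are saved under pics/ and viewed, at most 10 in all, crops included, and the job is handed in when it is done.

Besides the shell and the picture viewer there is one more tool, called after "Call:" as name(argument=value, ...), one argument or row to a line, values as JSON. step_arm: Moves the arm, as the interface text tells. Its arguments: {"type":"object","properties":{"moves":{"type":"array"},"grip":{"type":"number"},"grip_force":{"type":"number"}},"required":["moves"]}

```bash
mkdir -p pics; cat > h.py <<'E'
from station import *
import numpy as np, cv2, json
def shot(n,fn=None):
    c=read_camera(n)
    if fn: cv2.imwrite('pics/'+fn,c['frame'][:,:,::-1])
    np.savez(''+n+'.npz',**{k:np.array(v) for k,v in c.items()})
    return c
def load(n): return dict(np.load(''+n+'.npz'))
def ray(c,u,v):
    K=np.array(c['mtx']);k1=float(c['k1'])
    d=np.array([(u-K[0,2])/K[0,0],(v-K[1,2])/K[1,1]]);s=d.copy()
    for _ in range(20): s=d/(1+k1*(s@s))
    R=np.array(c['R']);t=np.array(c['t'])
    return -R.T@t, R.T@np.array([s[0],s[1],1.])
def onz(c,u,v,z):
    o,d=ray(c,u,v); return o+d*(z-o[2])/d[2]
def tri(c1,p1,c2,p2):
    o1,d1=ray(c1,*p1);o2,d2=ray(c2,*p2)
    a=np.linalg.lstsq(np.c_[d1,-d2],o2-o1,rcond=None)[0]
    A=o1+a[0]*d1;B=o2+a[1]*d2
    return (A+B)/2,np.linalg.norm(A-B)
def proj(c,X):
    p=c['R']@np.array(X)+c['t'];s=p[:2]/p[2];s=s*(1+float(c['k1'])*(s@s))
    K=c['mtx'];return np.array([K[0,0]*s[0]+K[0,2],K[1,1]*s[1]+K[1,2]])
E
python3 - <<'E'
from h import *
for n in ['scene','side','wrist']:
    c=shot(n,n+'0.png'); print(n,-np.array(c['R']).T@c['t'],c['mtx'][0][0],c['k1'])
s=sense();print(s)
a=cv2.imread('pics/scene0.png');b=cv2.imread('pics/side0.png')
E
```

```text
scene [1.11540491 0.74789064 0.78551395] 458.3718856329923 -0.04263215297756708
side [ 0.44907511 -0.86250082  0.63834835] 400.8886904874173 -0.11198377323417022
wrist [0.0598477  0.50111328 0.37280487] 337.3070004259148 0.019103527610343795
{'time': 0.15, 'joint_pos': array([ 1.31599585e+00,  2.13237944e-01, -3.49022017e-02,  1.32348201e+00,
       -9.18079565e-06,  1.57079506e+00]), 'joint_vel': array([-0.00134487, -0.00250832,  0.0017767 ,  0.00273981, -0.00061981,
       -0.00170666]), 'joint_torque': array([ 1.11628418e-03, -6.86407256e+01,  4.87248659e+01,  1.30076564e-02,
       -5.14531871e-05,  1.61413249e-05]), 'eef_pos': array([0.125968  , 0.4836226 , 0.24793748]), 'eef_rot': array([[-9.67713928e-01,  2.52051015e-01, -1.99267181e-04],
       [ 2.52051093e-01,  9.67713596e-01, -8.01477844e-04],
       [-9.17974402e-06, -8.25826784e-04, -9.99999659e-01]]), 'ft_force': array([ 0.11382734, -0.19068707,  0.50207925]), 'moment': array([ 0.00679758,  0.01661886, -0.00624133]), 'grip_force': 0.0, 'gripper_width': 0.08556602288235597}
```

View pics/scene0.png

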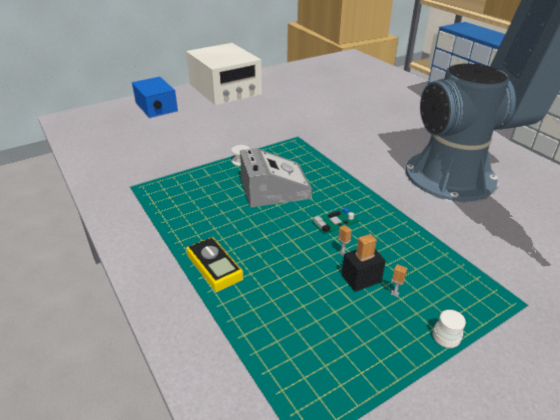

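View pics/side0.png

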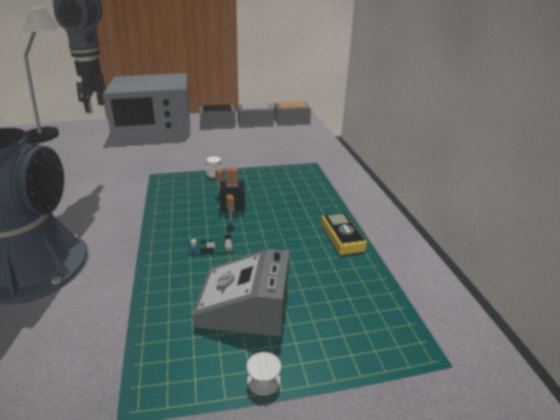

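The scene shows three wooden-handled keys: one in the black stand at (367,247), and smaller ones at (345,235) and (400,275). The one in the stand is the largest and is the listed key. The console is at (275,178) in scene and (245,290) in side, and the lock boss is near (225,281) in side. I'll check the key and the lock in one close crop.

```bash
python3 - <<'E'
from h import *
a=cv2.imread('pics/scene0.png');b=cv2.imread('pics/side0.png')
f=lambda i,x,y,w,h,s:cv2.resize(i[y:y+h,x:x+w],None,fx=s,fy=s,interpolation=cv2.INTER_CUBIC)
t=np.hstack([f(a,325,220,100,75,4),f(b,195,155,100,75,4)])
u=np.hstack([f(a,230,140,100,75,4),f(b,190,245,100,75,4)])
cv2.imwrite('pics/c1.png',np.vstack([t,u]))
S,D=load('scene'),load('side')
for c,p,z in [(S,(367,240),.128),(D,(232,170),.128),(D,(225,281),.075),(S,(287,168),.075)]:
    print(onz(c,*p,z).round(3))
E
```

```text
[0.546 0.207 0.128]
[0.543 0.191 0.128]
[ 0.482 -0.224  0.075]
[ 0.487 -0.206  0.075]
```

View pics/c1.png

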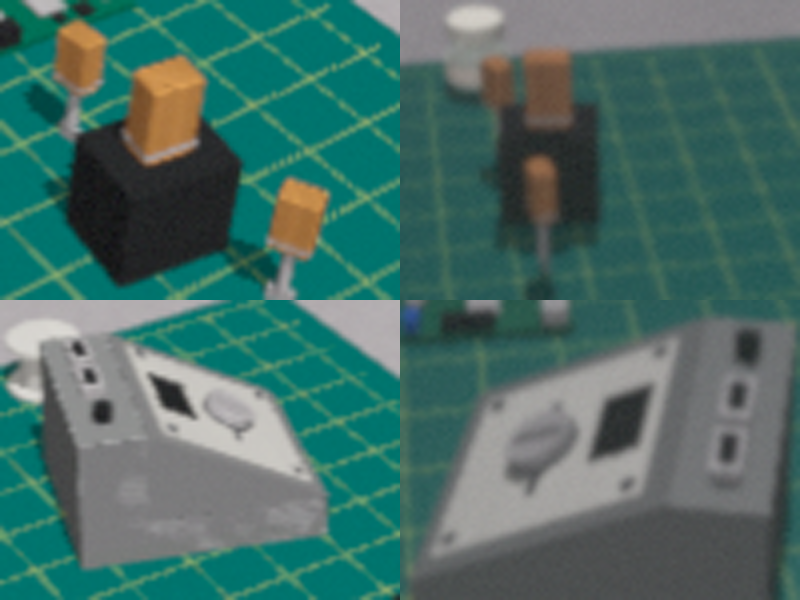

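The crop confirms it: the large-handled key is in the black stand at about (0.545, 0.20). The lock is at about (0.484, -0.215), its slot running nearly up the slope, and the console's front faces the robot. I'll move the wrist camera over the stand.

Call:
step_arm(
  moves=[
    [[-0.05,-0.02,0],[0,0,0]],
    [[-0.095,-0.04,0],[0,0,0]],
    [[-0.14,-0.06,0],[0,0,0]],
    [[-0.185,-0.08,0],[0,0,0]],
    [[-0.23,-0.1,0],[0,0,0]],
    [[-0.275,-0.12,0],[0,0,0]],
    [[-0.32,-0.14,0],[0,0,0]],
    [[-0.36,-0.16,0],[0,0,0]],
  ],
)

```text
time: 0.95
eef_pos: [0.4356, 0.2364, 0.2482]
eef_rot: [[-0.968, 0.253, 0.0], [0.253, 0.968, -0.0], [-0.0, -0.0, -1.0]]
ft_force: [0.7, 1.6, 0.4]
gripper_width: 0.0857
grip_force: 0.0
```

Call:
step_arm(
  moves=[
    [[-0.03,-0.01,0],[0,0,-5]],
    [[-0.05,-0.02,0],[0,0,-10]],
    [[-0.05,-0.02,0],[0,0,-12]],
    [[-0.05,-0.02,0],[0,0,-12]],
  ],
)

```text
time: 1.35
eef_pos: [0.4776, 0.2057, 0.2479]
eef_rot: [[-0.999, 0.046, -0.001], [0.046, 0.999, -0.0], [0.001, -0.0, -1.0]]
ft_force: [0.3, 0.1, -0.5]
gripper_width: 0.0858
grip_force: 0.0
```

```bash
python3 - <<'E'
from h import *
c=shot('wrist','w1.png'); s=sense()
print(s['eef_pos'],s['eef_rot'].round(3),s['joint_pos'].round(3),np.array(c['R']).round(3),-np.array(c['R']).T@c['t'])
E
```

```text
[0.47731883 0.20613305 0.24802997] [[-0.999  0.047 -0.001]
 [ 0.047  0.999 -0.   ]
 [ 0.001 -0.    -1.   ]] [0.408 0.255 0.019 1.335 0.    0.454] [[ 0.046  0.999  0.   ]
 [ 0.964 -0.044  0.264]
 [ 0.263 -0.012 -0.965]] [0.40952831 0.2094133  0.3728834 ]
```

View pics/w1.png

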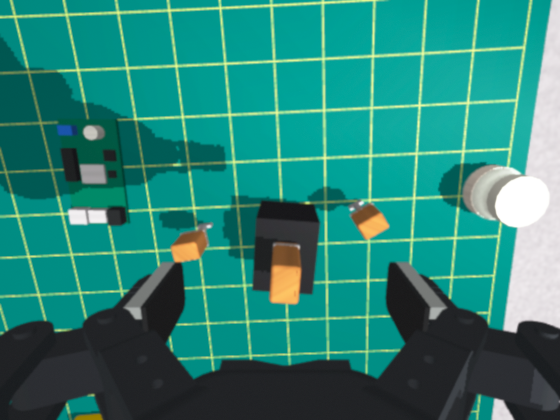

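The wrist view shows the key handle at (286,275) in the stand, whose long side runs nearly along world x. The small keys are at (190,245) and (370,222) and the board is at (95,170). Next I'll measure the handle.

```bash
python3 - <<'E'
from h import *
for n in ['wrist','scene','side']:
    c=load(n); f=c['frame']; hsv=cv2.cvtColor(f,cv2.COLOR_RGB2HSV)
    m=cv2.inRange(hsv,(5,90,60),(20,255,255))
    cs,_=cv2.findContours(m,cv2.RETR_EXTERNAL,cv2.CHAIN_APPROX_NONE)
    for k in cs:
        if cv2.contourArea(k)<40: continue
        x,y,w,h=cv2.boundingRect(k)
        if n=='side' and y<150 or n=='scene' and y<200: continue
        p=cv2.approxPolyDP(k,3,True)[:,0]
        print(n,cv2.contourArea(k),(x,y,w,h),p.tolist(),'z.128:',[onz(c,*q,.128)[:2].round(4).tolist() for q in p.astype(float)])
        if n=='wrist': r=cv2.minAreaRect(k);print(r)
c=load('wrist');f=c['frame'];g=cv2.inRange(f,(0,0,0),(45,45,45))
m=g[195:310,240:335];cs,_=cv2.findContours(m,0,2);k=max(cs,key=cv2.contourArea)+[240,195];p=cv2.approxPolyDP(k,4,True)[:,0]
print('stand',[(q.tolist(),onz(c,*q,0)[:2].round(4).tolist(),onz(c,*q,.072)[:2].round(4).tolist()) for q in p])
print(f[200:310:4,285].tolist())
for u,v in [(203,226),(356,205)]: print('smallkey base',onz(c,u,v,0).round(3))
E
```

```text
wrist 1628.0 (269, 245, 33, 59) [[276, 245], [270, 267], [270, 300], [295, 303], [301, 278], [299, 250]] z.128: [[0.5041, 0.1981], [0.5224, 0.1924], [0.5514, 0.1907], [0.555, 0.2109], [0.533, 0.2165], [0.5091, 0.2158]]
((285.4157409667969, 274.100830078125), (31.535301208496094, 57.55192184448242), 3.012787342071533)
wrist 777.5 (171, 231, 36, 33) [[202, 231], [183, 234], [171, 246], [176, 263], [199, 257], [206, 245]] z.128: [[0.4901, 0.1422], [0.4919, 0.1274], [0.5012, 0.117], [0.5155, 0.119], [0.5113, 0.1375], [0.5016, 0.144]]
((188.85296630859375, 246.41180419921875), (26.92145347595215, 35.89527130126953), 75.96376037597656)
wrist 715.0 (352, 205, 37, 34) [[371, 205], [352, 215], [365, 238], [388, 226]] z.128: [[0.4755, 0.2709], [0.4826, 0.2567], [0.5015, 0.2668], [0.4926, 0.2841]]
((369.67645263671875, 220.7941131591797), (29.49775505065918, 27.439773559570312), 59.03623962402344)
scene 155.0 (393, 265, 14, 18) [[396, 265], [393, 279], [402, 282], [406, 269]] z.128: [[0.5465, 0.2991], [0.5797, 0.3255], [0.5702, 0.3412], [0.5372, 0.3187]]
scene 336.5 (356, 234, 20, 28) [[370, 23
[... 738 characters left out ...]
2029]]
stand [([257, 216], [0.517, 0.1722], [0.4963, 0.1794]), ([317, 221], [0.5262, 0.2411], [0.5037, 0.235]), ([313, 205], [0.5069, 0.237], [0.4881, 0.2316]), ([262, 201], [0.4995, 0.1791], [0.4822, 0.185])]
[[0, 96, 90], [25, 24, 27], [24, 24, 26], [24, 24, 27], [24, 23, 25], [44, 44, 47], [53, 53, 57], [54, 53, 56], [54, 52, 54], [52, 53, 54], [42, 43, 44], [112, 101, 94], [118, 77, 42], [117, 77, 42], [117, 77, 43], [118, 77, 42], [126, 83, 46], [230, 155, 81], [246, 175, 89], [246, 175, 90], [249, 180, 92], [250, 185, 95], [249, 182, 93], [253, 196, 100], [252, 193, 98], [250, 184, 95], [113, 173, 131], [87, 168, 136]]
smallkey base [0.526 0.109 0.   ]
smallkey base [0.509 0.286 0.   ]
```

Call:
step_arm(
  moves=[
    [[-0.03,0,0],[0,0,5]],
    [[-0.061,-0.001,0.02],[0,0,5]],
    [[-0.061,-0.001,0.05],[0,0,5]],
    [[-0.061,-0.001,0.07],[0,0,5]],
    [[-0.061,-0.001,0.07],[0,0,5]],
  ],
  grip=90,
  grip_force=100,
)

```text
time: 1.9
eef_pos: [0.5366, 0.2025, 0.1757]
eef_rot: [[-0.991, 0.133, -0.004], [0.133, 0.991, -0.002], [0.004, -0.002, -1.0]]
ft_force: [0.4, -0.7, 0.2]
gripper_width: 0.0556
grip_force: 0.0
```

```bash
python3 - <<'E'
from h import *
c=shot('wrist','w2.png'); s=sense()
print(s['eef_pos'],s['eef_rot'].round(3),s['gripper_width'])
E
```

```text
[0.53727196 0.20276466 0.1777047 ] [[-0.991  0.132 -0.002]
 [ 0.132  0.991 -0.001]
 [ 0.002 -0.001 -1.   ]] 0.05514541567474854
```

View pics/w2.png

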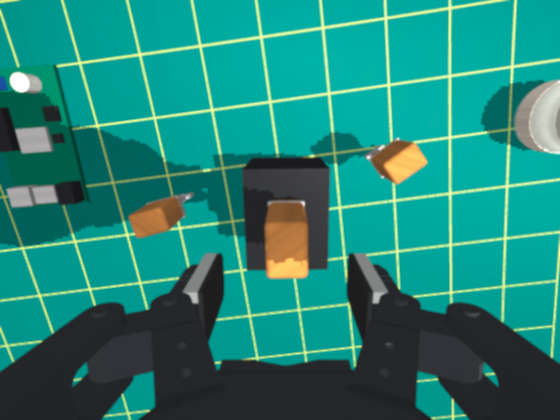

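The handle is centred between the fingers at (287,240) and well aligned. Its top is partly in the gripper's shadow. I'll check it against the projected outline and refine.

```bash
python3 - <<'E'
from h import *
c=load('wrist'); s=sense(); R=s['eef_rot'];
a=np.deg2rad(-7.5);ex=np.array([np.cos(a),np.sin(a)]);ey=np.array([-ex[1],ex[0]])
for z in (.128,.072):
  print(z,[proj(c,[*(np.array([.538,.2025])+i*.017*ex+j*.012*ey),z]).round(0).tolist() for i,j in[(1,1),(1,-1),(-1,-1),(-1,1)]])
print('stand',[proj(c,[*(np.array([.538,.2025])+i*.0375*ex+j*.03*ey),.072]).round(0).tolist() for i,j in[(1,1),(1,-1),(-1,-1),(-1,1)]])
f=c['frame'];hsv=cv2.cvtColor(f,cv2.COLOR_RGB2HSV)
m=cv2.inRange(hsv,(5,90,60),(20,255,255))[180:300,240:340]
for v in (35,60,80,95): x=np.where(m[v])[0];print(v+180,x.min()+240,x.max()+240)
y=np.where(m[:,47])[0]+180;print(y.min(),y.max())
for n in (210,225,240,250): # stand black edges
    g=np.where(f[n,230:345].max(1)<70)[0]+230;print(n,g.min(),g.max())
print('tool shift to centre',R.T@(np.array([.538,.2025,.098])-s['eef_pos']))
E
```

```text
0.128 [[306.0, 278.0], [263.0, 278.0], [262.0, 220.0], [307.0, 220.0]]
0.072 [[302.0, 243.0], [268.0, 243.0], [268.0, 197.0], [302.0, 197.0]]
stand [[326.0, 269.0], [244.0, 269.0], [241.0, 167.0], [329.0, 167.0]]
215 266 305
240 264 308
260 265 308
275 267 306
203 277
210 244 326
225 245 326
240 246 326
250 247 326
tool shift to centre [-9.13879155e-04 -8.64830383e-05  7.97031762e-02]
```

Call:
step_arm(
  moves=[
    [[-0.001,0.0005,0.04],[0,0,0]],
    [[-0.001,0.0005,0.07],[0,0,0]],
    [[-0.001,0.0005,0.08],[0,0,0]],
    [[-0.001,0.0005,0.08],[0,0,0]],
  ],
)

```text
time: 2.35
eef_pos: [0.5391, 0.2031, 0.0986]
eef_rot: [[-0.991, 0.132, -0.001], [0.132, 0.991, -0.0], [0.001, -0.0, -1.0]]
ft_force: [0.5, -0.4, 0.7]
gripper_width: 0.0554
grip_force: 0.0
```

Call:
step_arm(
  moves=[
    [[0,0,0],[0,0,0]],
    [[0,0,0],[0,0,0]],
    [[0,0,0],[0,0,0]],
    [[0,0,0],[0,0,0]],
    [[0,0,0],[0,0,0]],
  ],
  grip=255,
  grip_force=110,
)

```text
time: 2.85
eef_pos: [0.5404, 0.2033, 0.1003]
eef_rot: [[-0.991, 0.132, 0.003], [0.132, 0.991, 0.001], [-0.003, 0.002, -1.0]]
ft_force: [-2.2, 0.1, 10.0]
gripper_width: 0.0229
grip_force: 107.3
```

```bash
python3 - <<'E'
from h import *
s=sense();print({k:np.round(v,4).tolist() for k,v in s.items()})
# console from side & scene: bright cover panel corners
for n in('side','scene'):
    c=load(n);f=c['frame'];hsv=cv2.cvtColor(f,cv2.COLOR_RGB2HSV)
    x0,y0,x1,y1=(185,240,300,340) if n=='side' else (228,135,320,210)
    m=(hsv[y0:y1,x0:x1,1]<40)&(hsv[y0:y1,x0:x1,2]>(125 if n=='side' else 170))
    m=m.astype(np.uint8);cs,_=cv2.findContours(m,0,1);k=max(cs,key=cv2.contourArea)+[x0,y0]
    print(n,cv2.contourArea(k),cv2.approxPolyDP(k,3,True)[:,0].tolist())
E
```

```text
{'time': 2.85, 'joint_pos': [0.3598, 0.4353, -0.1055, 1.027, 0.0001, 0.4925], 'joint_vel': [-0.0005, -0.0001, -0.0007, 0.0007, 0.0023, -0.0026], 'joint_torque': [-0.1438, -79.5955, 43.0664, -1.0142, -0.1167, 0.011], 'eef_pos': [0.5404, 0.2033, 0.1003], 'eef_rot': [[-0.9912, 0.1323, 0.0027], [0.1323, 0.9912, 0.0012], [-0.0025, 0.0015, -1.0]], 'ft_force': [-2.1607, 0.1195, 10.022], 'moment': [-0.0658, 0.466, -0.0002], 'grip_force': 107.3423, 'gripper_width': 0.0229}
side 1740.0 [[259, 255], [212, 271], [198, 308], [249, 293]]
scene 674.0 [[228, 155], [296, 135], [228, 135]]
```

Call:
step_arm(
  moves=[
    [[0,0,-0.02],[0,0,0]],
    [[0,0,-0.05],[0,0,0]],
    [[0,0,-0.09],[0,0,0]],
    [[0,0,-0.13],[0,0,0]],
    [[0,0,-0.15],[0,0,0]],
    [[0,0,-0.15],[0,0,0]],
  ],
)

```text
time: 3.45
eef_pos: [0.5408, 0.2034, 0.2525]
eef_rot: [[-0.991, 0.132, 0.006], [0.132, 0.991, 0.002], [-0.006, 0.003, -1.0]]
ft_force: [0.3, 0.1, -1.2]
gripper_width: 0.0229
grip_force: 107.7
```

```bash
python3 - <<'E'
from h import *
c=shot('side');cc=shot('scene');w=shot('wrist','w3.png');s=sense();print({k:np.round(v,4).tolist() for k,v in s.items() if k in('eef_pos','eef_rot','ft_force','moment','gripper_width','joint_pos')})
R=s['eef_rot'];p=s['eef_pos']
a=c['frame'];b=cc['frame'];q=proj(c,p+R@[0,0,.05]).astype(int);r=proj(cc,p+R@[0,0,.05]).astype(int);print(q,r,proj(c,p+R@[0,0,.092]),proj(cc,p+R@[0,0,.092]))
f=lambda i,x,y,w,h,s:cv2.resize(i[y:y+h,x:x+w],None,fx=s,fy=s,interpolation=cv2.INTER_CUBIC)
t=np.hstack([f(a,q[0]-40,q[1]-37,80,75,4),f(b,r[0]-40,r[1]-37,80,75,4)])
wf=w['frame'];u=np.hstack([f(wf,200,200,160,150,2),f(a,190,245,80,75,4)])
cv2.imwrite('pics/c2.png',np.vstack([t,u])[:,:,::-1])
E
```

```text
{'joint_pos': [0.3598, 0.3745, 0.1833, 1.38, -0.0, 0.4925], 'eef_pos': [0.5392, 0.2028, 0.2479], 'eef_rot': [[-0.9912, 0.1322, -0.0004], [0.1322, 0.9912, -0.0002], [0.0004, -0.0002, -1.0]], 'ft_force': [-0.2436, 0.208, -1.5146], 'moment': [0.0229, 0.0145, -0.0383], 'gripper_width': 0.0231}
[229 146] [372 212] [230.10343927 159.66502196] [369.62551807 228.16360273]
```

View pics/c2.png

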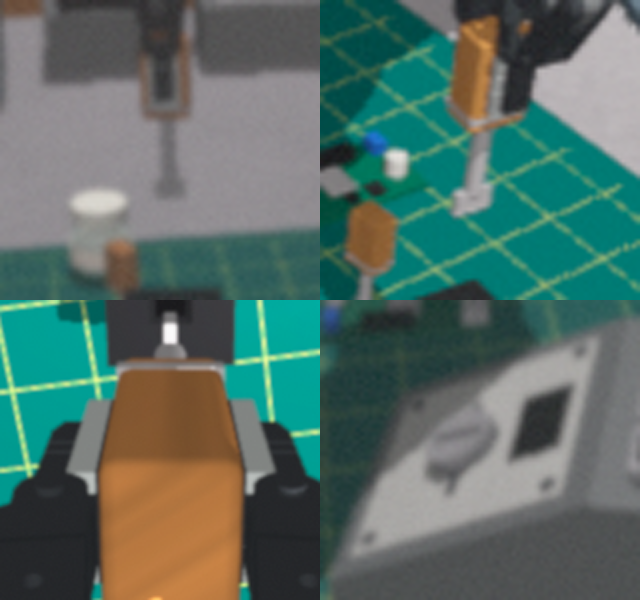

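The key hangs straight in the fingers (blade tip in side about (231,157), in scene about (371,226)). In the side crop the lock's slot is at about (224,281). Now I'll compute the lock position and console yaw roughly, and the pre-insert pose for a close look.

```bash
cat >> h.py <<'E'
def onplane(c,p,P,n):
    o,d=ray(c,*p); return o+d*((P-o)@n)/(d@n)
def Rlock(psi): # console frame tilted: x up slope, z outward normal
    t=np.deg2rad(28);cz,sz=np.cos(psi),np.sin(psi);Z=np.array([[cz,-sz,0],[sz,cz,0],[0,0,1]])
    return Z@np.array([[np.cos(t),0,-np.sin(t)],[0,1,0],[np.sin(t),0,np.cos(t)]])
E
python3 - <<'E'
from h import *
from scipy.spatial.transform import Rotation as Ro
S,D=load('scene'),load('side')
P,e=tri(S,(287.5,167),D,(225,280));print(P,e)
psi=0
for _ in range(5):
    A=Rlock(psi);Pc=P-.011*A[:,2]
    q=[onplane(D,p,Pc,A[:,2]) for p in[(259,255),(212,271),(198,308),(249,293)]]
    v1=A.T@(q[0]-q[1]);v2=A.T@(q[3]-q[2]);v3=A.T@(q[1]-q[2])
    an=[np.arctan2(v[1],v[0]) for v in(v1,v2)];psi+=np.mean(an)
print(np.rad2deg(psi),np.rad2deg(an),v1,v2,v3)
s=sense();R=s['eef_rot'];p=s['eef_pos'];w=load('wrist')
# key offset in tool
L=[]
for px in[(285,280),(285,230)]:
    o,d=ray(w,*px);o=R.T@(o-p);d=R.T@d;L.append((o,d))
# x0+.017 , z0-.028 / z0+.028
f=lambda L,x,z:(L[0]+L[1]*(z-L[0][2])/L[1][2])
for z0 in(-.004,0,.004): print(z0,f(L[0],0,z0-.028),f(L[1],0,z0+.028))
A=Rlock(psi); T=np.c_[-A[:,0],A[:,1],-A[:,2]]
Pg=P+A[:,2]*(.092+.05)
print('target TCP',Pg,'shift tool',R.T@(Pg-p),'rotvec',Ro.from_matrix(R.T@T).as_rotvec(degrees=True))
print('euler z then y',Ro.from_matrix(R.T@T).as_euler('ZYX',degrees=True))
E
```

```text
[ 0.48121179 -0.21526807  0.07112068] 0.0026577956023805076
-17.80124856890608 [ 0.37665275 -0.38768461] [ 1.24181054e-01  8.16356988e-04 -1.27157862e-16] [ 1.22256890e-01 -8.27248321e-04  4.63517202e-17] [1.86865391e-04 1.19298753e-01 7.76510260e-17]
-0.004 [ 0.02013624  0.00057108 -0.032     ] [0.01716757 0.00063674 0.024     ]
0 [ 0.01808701  0.00057598 -0.028     ] [0.01580549 0.00064156 0.028     ]
0.004 [ 0.01603778  0.00058089 -0.024     ] [0.01444341 0.00064638 0.032     ]
target TCP [ 0.41773857 -0.19488753  0.19649923] shift tool [ 0.06775364 -0.41028372  0.05150088] rotvec [  2.478098   -27.94576646  10.00247166]
euler z then y [ 1.02116879e+01 -2.80189316e+01 -1.91522078e-02]
```

Call:
step_arm(
  moves=[
    [[0.005,-0.03,0],[0,0,0]],
    [[0.01,-0.07,0],[0,0,0]],
    [[0.02,-0.11,0],[0,0,0]],
    [[0.03,-0.15,0],[0.5,-5.6,2]],
    [[0.035,-0.19,0],[1,-11.2,4]],
    [[0.04,-0.23,0],[1.5,-16.8,6]],
    [[0.045,-0.265,0],[2,-22.4,8]],
    [[0.05,-0.3,0],[2.5,-28,10]],
  ],
)

```text
time: 4.4
eef_pos: [0.4489, -0.089, 0.2474]
eef_rot: [[-0.838, 0.307, 0.45], [0.27, 0.952, -0.146], [-0.473, -0.001, -0.881]]
ft_force: [0.2, -0.4, 0.2]
gripper_width: 0.0227
grip_force: 107.7
```

```bash
cat > go.py <<'E'
from h import *
from scipy.spatial.transform import Rotation as Ro
import sys
def goto(P,psi,turn,h,key=(0,0,.092)):
    s=sense();R=s['eef_rot'];p=s['eef_pos'];A=Rlock(psi)
    T=np.c_[-A[:,0],A[:,1],-A[:,2]]@Ro.from_euler('z',turn,degrees=True).as_matrix()
    Pg=np.array(P)+A[:,2]*h-T@np.array(key)
    print('pos',p.round(4),'target',Pg.round(4),'shift',(R.T@(Pg-p)).round(4),'rot',Ro.from_matrix(R.T@T).as_rotvec(degrees=True).round(2),'q',s['joint_pos'].round(3),'F',s['ft_force'].round(1))
E
python3 - <<'E'
from go import *
goto((.481,-.215,.075),np.deg2rad(-17.8),0,.05)
E
```

```text
pos [ 0.4489 -0.089   0.2474] target [ 0.4175 -0.1946  0.2004] shift [ 0.02   -0.1101  0.0427] rot [-0.07  0.25 -0.06] q [-0.144 -0.29  -0.648  0.727 -0.08   0.149] F [ 0.2 -0.4  0.2]
```

Call:
step_arm(
  moves=[
    [[0.01,-0.04,0.01],[0,0,0]],
    [[0.015,-0.08,0.02],[0,0,0]],
    [[0.02,-0.11,0.035],[0,0,0]],
    [[0.02,-0.11,0.043],[0,0,0]],
    [[0.02,-0.11,0.043],[0,0,0]],
    [[0.02,-0.11,0.043],[0,0,0]],
  ],
)

```text
time: 5.0
eef_pos: [0.4189, -0.1926, 0.2005]
eef_rot: [[-0.841, 0.305, 0.447], [0.27, 0.952, -0.143], [-0.47, 0.0, -0.883]]
ft_force: [-0.2, 0.1, -0.3]
gripper_width: 0.023
grip_force: 108.1
```

```bash
python3 - <<'E'
from go import *
shot('wrist','w4.png');shot('side');shot('scene')
goto((.481,-.215,.075),np.deg2rad(-17.8),0,.05)
w=load('wrist')['frame'];cv2.imwrite('pics/w4c.png',cv2.resize(w[100:300,160:420],None,fx=3,fy=3,interpolation=cv2.INTER_CUBIC)[:,:,::-1])
E
```

```text
pos [ 0.4194 -0.1925  0.2014] target [ 0.4175 -0.1946  0.2004] shift [ 0.0015 -0.0026  0.0003] rot [0.05 0.1  0.09] q [-0.483 -0.252 -0.74   0.598  0.082 -0.154] F [ 0.   0.  -1.3]
```

View pics/w4c.png

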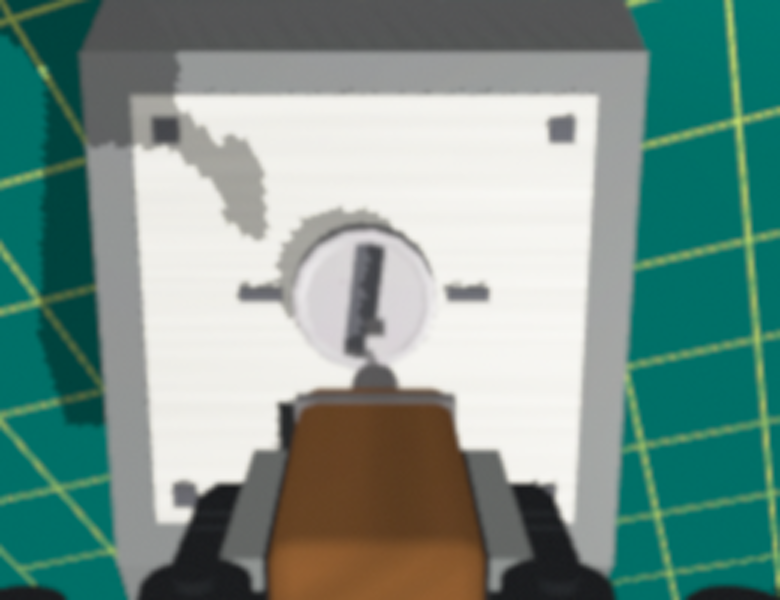

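The slot runs in the crop from (369,245) to (355,355), about 7° clockwise. The boss centre is at about (366,295) crop, (282,198) image. The ribs lie level at (260,293) and (468,292), so the yaw is right. The blade tip shows near (371,330). I'll refine with masks.

```bash
python3 - <<'E'
from go import *
c=load('wrist');f=c['frame'];g=cv2.cvtColor(f,cv2.COLOR_RGB2GRAY)
s=sense();R=s['eef_rot'];p=s['eef_pos']
# slot: per row dark run in boss
pts=[]
for v in range(180,222):
    row=g[v,270:296].astype(float);print(v,row.astype(int).tolist()) if v%4==0 else 0
    w=np.clip(180-row,0,None);w[row>150]=0
    if w.sum()>100: pts.append((v,270+(w*np.arange(26)).sum()/w.sum()))
pts=np.array(pts);k=(pts[:,0]>184)&(pts[:,0]<202);fit=np.polyfit(pts[k,0],pts[k,1],1);print(pts.round(1).tolist(),fit)
A=Rlock(np.deg2rad(-17.8))
def lk(u,v,z=.075,h=0): 
    P=onz(c,u,v,z);return P
a=lk(np.polyval(fit,182),182);P0=onz(c,282,198.3,.075)
n=A[:,2]
e1=onplane(c,(np.polyval(fit,182),182),P0,n);e2=onplane(c,(np.polyval(fit,216),216),P0,n)
d=A.T@(e2-e1);print('boss centre',P0,'slot dir deg',np.rad2deg(np.arctan2(d[1],d[0])),'len',np.linalg.norm(d),'ends rel',A.T@(e1-P0),A.T@(e2-P0))
for u,v in[(160+260/3,100+293/3),(160+468/3,100+292/3)]:
    print('rib',A.T@(onplane(c,(u,v),P0-.011*n,n)-P0))
# boss extents at row 198
for u in(160+296/3,160+436/3): print('bossedge',A.T@(onplane(c,(u,198),P0,n)-P0))
print('tip px pred',proj(c,p+R@[0,0,.092]),'shank top',proj(c,p+R@[0,0,.028]),proj(c,p+R@[.005,0,.04]))
goto(P0,np.deg2rad(-17.8),0,.05)
E
```

```text
180 [192, 205, 214, 217, 218, 218, 216, 214, 209, 201, 194, 191, 187, 186, 192, 201, 206, 210, 213, 214, 214, 212, 207, 192, 164, 141]
184 [221, 217, 216, 215, 215, 215, 212, 196, 160, 123, 111, 108, 94, 78, 70, 70, 76, 114, 172, 207, 215, 213, 212, 211, 212, 215]
188 [213, 213, 214, 215, 214, 214, 207, 180, 136, 114, 110, 103, 88, 76, 70, 70, 91, 145, 191, 212, 216, 215, 216, 216, 216, 215]
192 [213, 213, 213, 213, 212, 212, 200, 164, 124, 111, 106, 92, 75, 70, 68, 74, 108, 170, 207, 216, 216, 215, 216, 216, 216, 217]
196 [213, 213, 213, 213, 213, 206, 181, 141, 115, 108, 100, 84, 73, 69, 70, 91, 144, 191, 210, 214, 214, 215, 215, 215, 215, 216]
200 [213, 213, 213, 213, 212, 204, 170, 126, 108, 102, 89, 78, 72, 69, 73, 108, 168, 206, 214, 214, 215, 214, 215, 216, 215, 216]
204 [212, 213, 213, 213, 208, 184, 145, 116, 106, 93, 78, 70, 69, 70, 87, 136, 184, 207, 213, 215, 215, 215, 215, 215, 216, 216]
208 [212, 212, 213, 213, 203, 168, 125, 110, 108, 101, 91, 85, 87, 89, 91, 91, 97, 128, 176, 207, 214, 215, 215, 215, 215, 215]
212 [211, 212, 212, 207, 183, 140, 102, 84, 77, 75, 82, 11
[... 1015 characters left out ...]
ss centre [ 0.47559521 -0.21304091  0.075     ] slot dir deg -7.204687199791717 len 0.028422429869587686 ends rel [-1.33244492e-02  1.29542566e-03 -5.14703861e-18] [ 1.48735698e-02 -2.26915619e-03 -1.01773684e-17]
rib [ 0.0020719  -0.02973834 -0.011     ]
rib [ 0.00177361  0.02844645 -0.011     ]
bossedge [-2.43996025e-04 -1.88076724e-02 -3.25009956e-18]
bossedge [-2.51032987e-04  1.88124600e-02 -2.79796968e-17]
tip px pred [285.1501438 224.2759919] shank top [285.23155439 263.7514638 ] [285.20247381 245.35175955]
pos [ 0.4194 -0.1925  0.2014] target [ 0.4121 -0.1927  0.2004] shift [ 0.0066 -0.0024 -0.0024] rot [0.05 0.1  0.09] q [-0.483 -0.252 -0.74   0.598  0.082 -0.154] F [ 0.   0.  -1.3]
```

```bash
python3 - <<'E'
from go import *
c=load('wrist');s=sense();R=s['eef_rot'];p=s['eef_pos']
for q in([.011,0,.092],[.011,.002,.092],[.011,-.002,.092],[.011,0,.075],[-.011,0,.092]):print(q,proj(c,p+R@q).round(1))
goto((.4763,-.2133,.0754),np.deg2rad(-17.8),7.2,.018)
E
```

```text
[0.011, 0, 0.092] [285.1 208.5]
[0.011, 0.002, 0.092] [288.1 208.5]
[0.011, -0.002, 0.092] [282.1 208.6]
[0.011, 0, 0.075] [285.1 215.7]
[-0.011, 0, 0.092] [285.2 239.6]
pos [ 0.4194 -0.1925  0.2014] target [ 0.4271 -0.1975  0.1725] shift [ 0.0058 -0.0024  0.0296] rot [0.05 0.1  7.29] q [-0.483 -0.252 -0.74   0.598  0.082 -0.154] F [ 0.   0.  -1.3]
```

Call:
step_arm(
  moves=[
    [[0.003,-0.0012,0.01],[0,0,3.6]],
    [[0.0058,-0.0024,0.02],[0,0,7.2]],
    [[0.0058,-0.0024,0.0295],[0,0,7.2]],
    [[0.0058,-0.0024,0.0295],[0,0,7.2]],
    [[0.0058,-0.0024,0.0295],[0,0,7.2]],
  ],
)

```text
time: 5.65
eef_pos: [0.4268, -0.198, 0.1724]
eef_rot: [[-0.796, 0.407, 0.448], [0.385, 0.912, -0.144], [-0.467, 0.058, -0.882]]
ft_force: [0.5, -0.2, -0.5]
gripper_width: 0.0226
grip_force: 108.1
```

```bash
python3 - <<'E'
from go import *
c=shot('wrist','w5.png')
P=(.4763,-.2133,.0754)
goto(P,np.deg2rad(-17.8),7.2,.018)
f=c['frame'];cv2.imwrite('pics/w5c.png',cv2.resize(f[140:250,220:345],None,fx=6,fy=5.4,interpolation=cv2.INTER_CUBIC)[:,:,::-1])
s=sense();R=s['eef_rot'];p=s['eef_pos']
for q in([.011,.002,.092],[.011,-.002,.092],[-.011,0,.092]):print(q,proj(c,p+R@q).round(1))
A=Rlock(np.deg2rad(-17.8));b=np.deg2rad(7.2)
X=A[:,0]*np.cos(b)-A[:,1]*np.sin(b);Y=A[:,1]*np.cos(b)+A[:,0]*np.sin(b)
print('slot corners',[proj(c,np.array(P)+i*.016*X+j*.004*Y).round(1).tolist() for i,j in[(-1,-1),(-1,1),(1,1),(1,-1)]])
E
```

```text
pos [ 0.4268 -0.1982  0.1726] target [ 0.4271 -0.1975  0.1725] shift [0.0001 0.0007 0.0001] rot [0.02 0.09 0.09] q [-0.487 -0.205 -0.784  0.508  0.083 -0.032] F [-0.1  0.6 -1.5]
[0.011, 0.002, 0.092] [287.9 207.4]
[0.011, -0.002, 0.092] [281.9 207.4]
[-0.011, 0, 0.092] [284.9 238.5]
slot corners [[280.3, 193.8], [291.5, 193.8], [291.2, 236.1], [280.4, 236.1]]
```

View pics/w5c.png

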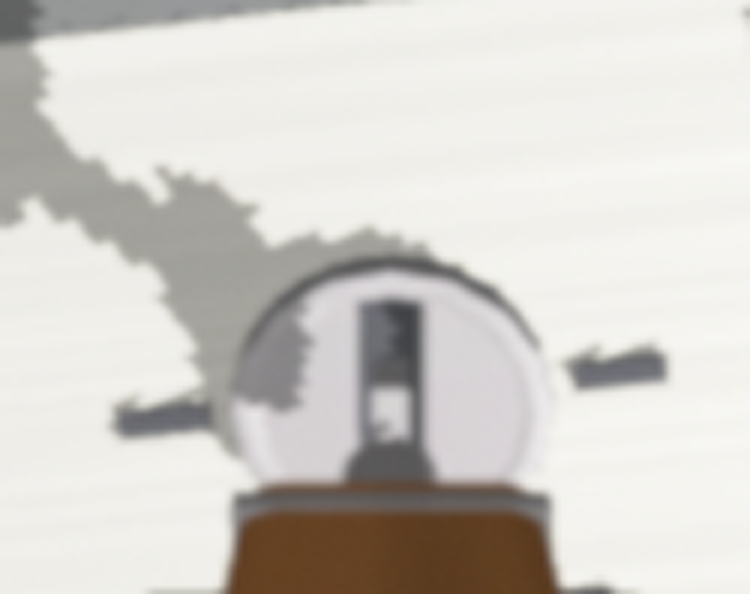

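The blade (crop 370–412) sits centred over the slot (358–423) and is aligned with it. The slot's front end is at crop row 300, so I'll shift 1 mm up the slope and insert.

Call:
step_arm(
  moves=[
    [[-0.001,0,0.006],[0,0,0]],
    [[-0.001,0,0.012],[0,0,0]],
    [[-0.001,0,0.016],[0,0,0]],
    [[-0.001,0,0.02],[0,0,0]],
    [[-0.001,0,0.02],[0,0,0]],
    [[-0.001,0,0.02],[0,0,0]],
  ],
)

```text
time: 6.3
eef_pos: [0.4363, -0.2016, 0.1549]
eef_rot: [[-0.795, 0.409, 0.448], [0.387, 0.911, -0.144], [-0.467, 0.059, -0.882]]
ft_force: [-0.3, -0.7, -1.3]
gripper_width: 0.0229
grip_force: 108.1
```

Call:
step_arm(
  moves=[
    [[0,0,0.002],[0,0,0]],
    [[0,0,0.004],[0,0,0]],
    [[0,0,0.004],[0,0,0]],
    [[0,0,0.004],[0,0,0]],
  ],
)

```text
time: 6.7
eef_pos: [0.4381, -0.2022, 0.1515]
eef_rot: [[-0.795, 0.409, 0.448], [0.387, 0.911, -0.144], [-0.467, 0.059, -0.882]]
ft_force: [-0.8, -0.1, -0.5]
gripper_width: 0.0228
grip_force: 108.1
```

```bash
python3 - <<'E'
from go import *
c=shot('wrist','w6.png')
goto((.477,-.2135,.0754),np.deg2rad(-17.8),7.2,-.0065)
print(sense()['moment'])
f=c['frame'];cv2.imwrite('pics/w6c.png',cv2.resize(f[140:250,220:345],None,fx=4,fy=4,interpolation=cv2.INTER_CUBIC)[:,:,::-1])
E
```

```text
pos [ 0.4381 -0.2022  0.1515] target [ 0.4388 -0.2012  0.1509] shift [0.0001 0.0011 0.0007] rot [ 0.01  0.07 -0.  ] q [-0.482 -0.154 -0.804  0.437  0.08  -0.026] F [-0.2  0.4 -0.2]
[ 0.14115783  0.54649599 -0.02055888]
```

Call:
step_arm(
  moves=[
    [[0,0,0.001],[0,0,0]],
    [[0,0,0.0015],[0,0,0]],
    [[0,0,0.0015],[0,0,0]],
  ],
)

```text
time: 7.05
eef_pos: [0.4388, -0.2024, 0.1501]
eef_rot: [[-0.795, 0.409, 0.448], [0.387, 0.911, -0.144], [-0.467, 0.059, -0.882]]
ft_force: [-0.1, -0.7, -0.7]
gripper_width: 0.0229
grip_force: 108.1
```

Call:
step_arm(
  moves=[
    [[0,0,0.001],[0,0,0]],
    [[0,0,0.001],[0,0,0]],
  ],
)

```text
time: 7.25
eef_pos: [0.4392, -0.2025, 0.1492]
eef_rot: [[-0.795, 0.409, 0.448], [0.387, 0.911, -0.144], [-0.467, 0.059, -0.882]]
ft_force: [-0.0, 0.7, -0.7]
gripper_width: 0.0231
grip_force: 108.1
```

View pics/w6c.png

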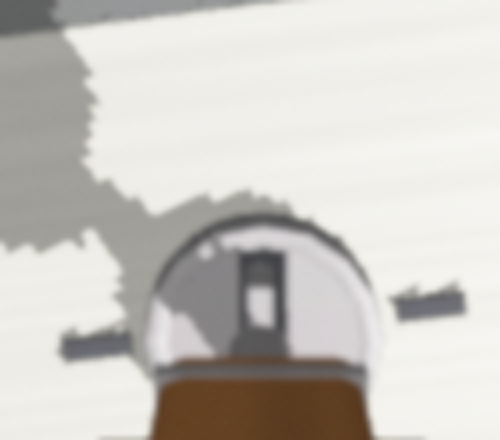

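The blade is centred in the slot (crop 240–285), with no floor contact yet. I'll probe deeper.

Call:
step_arm(
  moves=[
    [[0,0,0.001],[0,0,0]],
    [[0,0,0.001],[0,0,0]],
  ],
)

```text
time: 7.45
eef_pos: [0.4398, -0.2027, 0.1486]
eef_rot: [[-0.795, 0.409, 0.448], [0.387, 0.911, -0.144], [-0.467, 0.059, -0.882]]
ft_force: [-4.2, 0.9, 4.3]
gripper_width: 0.023
grip_force: 109.5
```

Call:
step_arm(
  moves=[
    [[0,0,0.001],[0,0,0]],
    [[0,0,0.001],[0,0,0]],
  ],
)

```text
time: 7.65
eef_pos: [0.4403, -0.2029, 0.1483]
eef_rot: [[-0.795, 0.409, 0.449], [0.387, 0.911, -0.144], [-0.468, 0.059, -0.882]]
ft_force: [-16.4, 5.9, 21.8]
gripper_width: 0.0227
grip_force: 112.5
```

Call:
step_arm(
  moves=[
    [[0,0,0.001],[0,0,0]],
    [[0,0,0.001],[0,0,0]],
  ],
)

```text
time: 7.85
eef_pos: [0.4408, -0.2031, 0.1481]
eef_rot: [[-0.794, 0.409, 0.449], [0.387, 0.911, -0.145], [-0.469, 0.059, -0.881]]
ft_force: [-31.9, 11.3, 42.4]
gripper_width: 0.0227
grip_force: 115.8
```

Floor contact at the expected depth: the tip is at z≈0.0676 against 0.0679 computed. I'll back off 1 mm, then turn.

Call:
step_arm(
  moves=[
    [[0,0,-0.002],[0,0,0]],
    [[0,0,-0.0035],[0,0,0]],
    [[0,0,-0.0035],[0,0,0]],
    [[0,0,-0.0035],[0,0,0]],
  ],
)

```text
time: 8.25
eef_pos: [0.439, -0.2025, 0.1496]
eef_rot: [[-0.795, 0.409, 0.448], [0.387, 0.911, -0.144], [-0.467, 0.059, -0.882]]
ft_force: [-0.1, 0.2, -1.0]
gripper_width: 0.0229
grip_force: 108.4
```

Call:
step_arm(
  moves=[
    [[0,0,0],[0,0,5]],
    [[0,0,0],[0,0,10]],
    [[0,0,0],[0,0,15]],
    [[0,0,0],[0,0,20]],
    [[0,0,0],[0,0,25]],
    [[0,0,0],[0,0,30]],
    [[0,0,0],[0,0,30]],
  ],
)

```text
time: 8.95
eef_pos: [0.4395, -0.2021, 0.1498]
eef_rot: [[-0.483, 0.752, 0.449], [0.792, 0.594, -0.143], [-0.374, 0.286, -0.882]]
ft_force: [4.0, 4.0, -1.3]
gripper_width: 0.0229
grip_force: 108.1
```

```bash
python3 - <<'E'
from go import *
c=shot('wrist','w7.png');goto((.4807,-.2158,.0752),np.deg2rad(-17.8),37,-.007);print(sense()['moment'])
f=c['frame'];cv2.imwrite('pics/w7c.png',cv2.resize(f[140:250,200:365],None,fx=4,fy=4,interpolation=cv2.INTER_CUBIC)[:,:,::-1])
E
```

```text
pos [ 0.4395 -0.2021  0.1498] target [ 0.4427 -0.2036  0.1503] shift [-0.0029  0.0017  0.0013] rot [ 0.12  0.04 -0.14] q [-0.481 -0.15  -0.806  0.43   0.081  0.497] F [ 3.7  3.4 -0.4]
[ 1.08778338 -0.44018372  0.70855843]
```

Call:
step_arm(
  moves=[
    [[0,0,0],[0,0,5]],
    [[0,0,0],[0,0,10]],
    [[0,0,0],[0,0,15]],
    [[0,0,0],[0,0,20]],
    [[0,0,0],[0,0,25]],
    [[0,0,0],[0,0,30]],
    [[0,0,0],[0,0,30]],
  ],
)

```text
time: 9.7
eef_pos: [0.4399, -0.202, 0.1502]
eef_rot: [[-0.044, 0.892, 0.45], [0.982, 0.12, -0.143], [-0.181, 0.436, -0.882]]
ft_force: [6.6, 4.6, -1.6]
gripper_width: 0.0226
grip_force: 108.0
```

```bash
python3 - <<'E'
from go import *
c=shot('wrist','w8.png');s=sense();R=s['eef_rot'];print('Ftool',R.T@s['ft_force'],'Mtool',R.T@s['moment'])
f=c['frame'];g=cv2.cvtColor(f,cv2.COLOR_RGB2GRAY)
A=Rlock(np.deg2rad(-17.8));P=np.array([.4807,-.2158,.0752])
print(proj(c,P),proj(c,P+.03*A[:,1]-.011*A[:,2]),proj(c,P-.03*A[:,1]-.011*A[:,2]))
E
```

```text
Ftool [4.76477707 6.58099131 3.64009328] Mtool [-1.39521083  1.43847116 -0.08928089]
[290.303762   226.44398478] [307.48305928 182.07006338] [273.59283514 258.58262001]
```

Call:
step_arm(
  moves=[
    [[0,0,0],[0,0,5]],
    [[0,0,0],[0,0,10]],
    [[0,0,0],[0,0,15]],
    [[0,0,0],[0,0,20]],
    [[0,0,0],[0,0,25]],
    [[0,0,0],[0,0,30]],
    [[0,0,0],[0,0,30]],
  ],
)

```text
time: 10.45
eef_pos: [0.4403, -0.2023, 0.1506]
eef_rot: [[0.408, 0.794, 0.451], [0.911, -0.387, -0.143], [0.061, 0.469, -0.881]]
ft_force: [8.0, 3.3, -0.0]
gripper_width: 0.0227
grip_force: 108.2
```

```bash
python3 - <<'E'
from go import *
s=sense();R=s['eef_rot'];print('Ftool',R.T@s['ft_force'],'Mtool',R.T@s['moment']);goto((.4807,-.2158,.0752),np.deg2rad(-17.8),97.2,-.007)
E
```

```text
Ftool [6.29182663 5.04719483 3.12881654] Mtool [-0.99101453  1.67634048 -0.10279643]
pos [ 0.4403 -0.2023  0.1506] target [ 0.4427 -0.2036  0.1503] shift [-0.0002  0.0022  0.0016] rot [ 0.2  -0.11 -0.03] q [-0.481 -0.15  -0.805  0.43   0.082  1.547] F [ 8.   3.3 -0. ]
```

Call:
step_arm(
  moves=[
    [[0,0,0],[0,0,2]],
    [[0,0,0],[0,0,4]],
    [[0,0,0],[0,0,4]],
  ],
)

```text
time: 10.75
eef_pos: [0.4403, -0.2024, 0.1506]
eef_rot: [[0.461, 0.764, 0.451], [0.882, -0.448, -0.143], [0.092, 0.464, -0.881]]
ft_force: [8.4, 3.4, -0.7]
gripper_width: 0.0228
grip_force: 108.1
```

```bash
python3 - <<'E'
from go import *
s=sense();R=s['eef_rot'];print('Ftool',R.T@s['ft_force'],'Mtool',R.T@s['moment'])
E
```

```text
Ftool [6.79712355 4.6296427  3.93747435] Mtool [-0.96523119  1.77009844 -0.05982828]
```

Call:
step_arm(
  moves=[
    [[0,0,0],[0,0,2]],
    [[0,0,0],[0,0,4]],
    [[0,0,0],[0,0,4]],
  ],
)

```text
time: 11.05
eef_pos: [0.4404, -0.2024, 0.1507]
eef_rot: [[0.513, 0.73, 0.451], [0.849, -0.508, -0.143], [0.125, 0.456, -0.881]]
ft_force: [8.9, 2.8, -0.8]
gripper_width: 0.0226
grip_force: 108.0
```

```bash
python3 - <<'E'
from go import *
s=sense();R=s['eef_rot'];print('Ftool',R.T@s['ft_force'],'Mtool',R.T@s['moment']);goto((.4807,-.2158,.0752),np.deg2rad(-17.8),105,-.007)
E
```

```text
Ftool [6.81158305 4.66202041 4.33702093] Mtool [-0.94582552  1.85296323 -0.15818491]
pos [ 0.4404 -0.2024  0.1507] target [ 0.4427 -0.2036  0.1503] shift [0.0001 0.0021 0.0016] rot [ 0.2  -0.13 -0.12] q [-0.481 -0.15  -0.805  0.429  0.082  1.684] F [ 8.9  2.8 -0.8]
```

Call:
step_arm(
  moves=[
    [[0,0,0],[0,0,2]],
    [[0,0,0],[0,0,4]],
    [[0,0,0],[0,0,4]],
  ],
)

```text
time: 11.35
eef_pos: [0.4404, -0.2024, 0.1507]
eef_rot: [[0.563, 0.693, 0.451], [0.812, -0.566, -0.143], [0.156, 0.447, -0.881]]
ft_force: [9.8, 2.4, -0.9]
gripper_width: 0.0231
grip_force: 107.9
```

```bash
python3 - <<'E'
from go import *
s=sense();R=s['eef_rot'];print('Ftool',R.T@s['ft_force'],'Mtool',R.T@s['moment'])
E
```

```text
Ftool [7.34331643 4.97199506 4.86627527] Mtool [-0.9207847   1.85093756 -0.52029977]
```

Call:
step_arm(
  moves=[
    [[0,0,0],[0,0,2]],
    [[0,0,0],[0,0,4]],
    [[0,0,0],[0,0,4]],
  ],
)

```text
time: 11.65
eef_pos: [0.4404, -0.2024, 0.1507]
eef_rot: [[0.609, 0.652, 0.451], [0.771, -0.621, -0.143], [0.186, 0.435, -0.881]]
ft_force: [9.2, 1.2, -1.9]
gripper_width: 0.0227
grip_force: 108.0
```

```bash
python3 - <<'E'
from go import *
c=shot('wrist','w9.png');shot('side');shot('scene')
s=sense();R=s['eef_rot'];print('Ftool',R.T@s['ft_force'],'Mtool',R.T@s['moment']);goto((.4807,-.2158,.0752),np.deg2rad(-17.8),113,-.007)
E
```

```text
Ftool [6.73000822 3.91630563 6.04453233] Mtool [-0.78743842  1.8364199  -1.05707779]
pos [ 0.4405 -0.2024  0.1507] target [ 0.4427 -0.2036  0.1503] shift [0.0004 0.002  0.0016] rot [ 0.19 -0.16  0.  ] q [-0.481 -0.15  -0.805  0.429  0.082  1.822] F [ 9.4  1.9 -2.4]
```

The torque climbs steeply from 0.1 to 1.06 N m, so the lock is at its stop. I'll turn back to the middle of the free play and withdraw.

Call:
step_arm(
  moves=[
    [[0,0,0],[0,0,-5]],
    [[0,0,0],[0,0,-10]],
    [[0,0,0],[0,0,-16]],
    [[0,0,0],[0,0,-18]],
    [[0,0,0],[0,0,-18]],
  ],
)

```text
time: 12.3
eef_pos: [0.4396, -0.2026, 0.1502]
eef_rot: [[0.379, 0.809, 0.449], [0.925, -0.353, -0.144], [0.042, 0.47, -0.882]]
ft_force: [4.3, 0.6, 0.4]
gripper_width: 0.0229
grip_force: 108.5
```

```bash
python3 - <<'E'
from go import *
s=sense();R=s['eef_rot'];print('Ftool',R.T@s['ft_force'],'Mtool',R.T@s['moment'])
E
```

```text
Ftool [2.14602688 3.46892856 1.44580816] Mtool [-0.50439294  0.55807627 -0.04553192]
```

Call:
step_arm(
  moves=[
    [[0,0,-0.005],[0,0,0]],
    [[0,0,-0.012],[0,0,0]],
    [[0,0,-0.025],[0,0,0]],
    [[0,0,-0.045],[0,0,0]],
    [[0,0,-0.06],[0,0,0]],
    [[0,0,-0.06],[0,0,0]],
  ],
)

```text
time: 12.9
eef_pos: [0.4121, -0.1941, 0.2043]
eef_rot: [[0.381, 0.808, 0.45], [0.924, -0.355, -0.145], [0.042, 0.471, -0.881]]
ft_force: [0.9, 0.5, -0.9]
gripper_width: 0.0227
grip_force: 108.8
```

```bash
python3 - <<'E'
from go import *
c=shot('wrist','w10.png');s=sense();R=s['eef_rot'];print('Ftool',R.T@s['ft_force'],'Mtool',R.T@s['moment'])
P=np.array([.4807,-.2158,.0752]);q=proj(c,P);print(q)
f=c['frame'];x,y=[int(v) for v in q]
y0=max(0,y-80);cv2.imwrite('pics/w10c.png',cv2.resize(f[y0:y0+180,max(0,x-110):x+110],None,fx=3,fy=3,interpolation=cv2.INTER_CUBIC)[:,:,::-1])
# key pose check in wrist: predicted tip, edges of handle
hsv=cv2.cvtColor(f,cv2.COLOR_RGB2HSV);m=cv2.inRange(hsv,(5,90,40),(20,255,255))
y,x=np.where(m);print('handle rows',y.min(),y.max(),'cols',x.min(),x.max())
for h in(.028,-.028):print([proj(c,s['eef_pos']+R@[.017,j,h]).round(1).tolist() for j in(-.012,.012)])
for r in (240,260,275):
  k=np.where(m[r])[0];print(r,k.min() if len(k) else 0,k.max() if len(k) else 0)
E
```

```text
Ftool [ 0.4426653  -1.46178295  1.08436778] Mtool [ 0.54793924 -0.04395998 -0.01065357]
[289.84435462 199.89551971]
handle rows 229 365 cols 249 321
[[262.6, 224.9], [312.4, 224.9]]
[[251.4, 278.5], [326.2, 278.5]]
240 260 310
260 254 315
275 251 319
```

View pics/w10c.png

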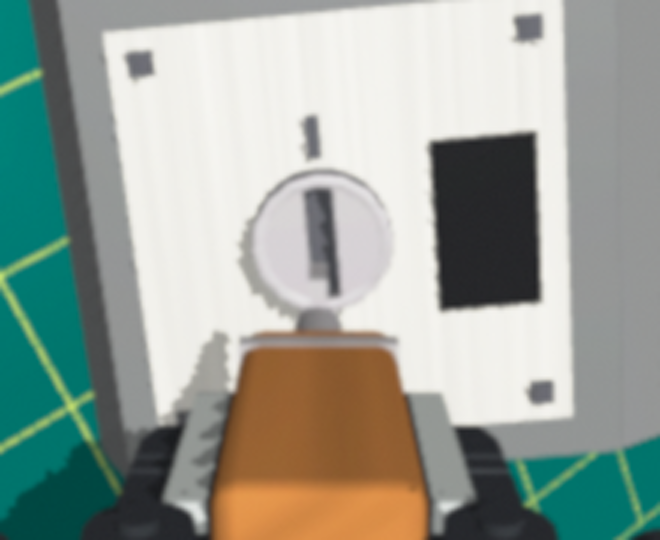

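The lock's slot (crop (317,190)–(330,297)) lines up with the rib at (311,137), so it is locked. The key is still straight in the fingers. I'll untwist and return.

```bash
python3 - <<'E'
from go import *
goto((.481,-.215,.075),np.deg2rad(-17.8),0,.09)
E
```

```text
pos [ 0.4122 -0.1941  0.2033] target [ 0.3996 -0.1889  0.2357] shift [ 0.0014  0.0033 -0.035 ] rot [  0.1    0.15 -95.22] q [-0.497 -0.267 -0.745  0.608  0.087  1.497] F [-0.5  0.8 -1.6]
```

Call:
step_arm(
  moves=[
    [[0,0,-0.02],[0,0,-8]],
    [[0,0,-0.035],[0,0,-16]],
    [[0,0,-0.035],[0,0,-24]],
    [[0,0,-0.035],[0,0,-32]],
    [[0,0,-0.035],[0,0,-40]],
    [[0,0,-0.035],[0,0,-48]],
    [[0,0,-0.035],[0,0,-56]],
    [[0,0,-0.035],[0,0,-64]],
  ],
)

```text
time: 13.75
eef_pos: [0.3962, -0.1887, 0.2323]
eef_rot: [[-0.565, 0.694, 0.447], [0.721, 0.678, -0.143], [-0.403, 0.241, -0.883]]
ft_force: [0.0, 0.1, -1.1]
gripper_width: 0.0224
grip_force: 108.8
```

Call:
step_arm(
  moves=[
    [[0,0,0],[0,0,-8]],
    [[0,0,0],[0,0,-16]],
    [[0,0,0],[0,0,-24]],
    [[0,0,0],[0,0,-31]],
    [[0,0,0],[0,0,-31]],
    [[0,0,0],[0,0,-31]],
  ],
)

```text
time: 14.35
eef_pos: [0.3963, -0.1887, 0.2328]
eef_rot: [[-0.838, 0.312, 0.447], [0.277, 0.95, -0.143], [-0.47, 0.004, -0.883]]
ft_force: [-0.3, 0.1, -0.7]
gripper_width: 0.0228
grip_force: 108.8
```

```bash
cat > back.py <<'E'
from go import *
def back(x=.539,y=.2028,z=.2479,yaw=-7.5):
    s=sense();R=s['eef_rot'];p=s['eef_pos'];a=np.deg2rad(yaw)
    T=np.array([[-np.cos(a),-np.sin(a),0],[-np.sin(a),np.cos(a),0],[0,0,-1.]])
    print('shift',(R.T@(np.array([x,y,z])-p)).round(4),'rot',Ro.from_matrix(R.T@T).as_rotvec(degrees=True).round(2),p.round(4),s['joint_pos'].round(2),s['ft_force'].round(1))
E
python3 -c "
from back import *
back()"
```

```text
shift [-0.0182  0.4165 -0.0057] rot [ -2.41  27.95 -10.51] [ 0.3963 -0.1887  0.2328] [-0.51 -0.32 -0.7   0.71  0.09 -0.17] [-0.3  0.1 -0.7]
```

Call:
step_arm(
  moves=[
    [[0,0.03,-0.005],[0,0,0]],
    [[0,0.07,-0.006],[0,0,0]],
    [[-0.002,0.115,-0.006],[0,0,0]],
    [[-0.004,0.16,-0.006],[0,0,0]],
    [[-0.006,0.205,-0.006],[-0.5,5.6,-2.1]],
    [[-0.01,0.25,-0.006],[-1,11.2,-4.2]],
    [[-0.012,0.295,-0.006],[-1.5,16.8,-6.3]],
    [[-0.015,0.34,-0.006],[-2,22.4,-8.4]],
  ],
)

```text
time: 15.15
eef_pos: [0.5117, 0.1336, 0.2463]
eef_rot: [[-0.982, 0.165, 0.092], [0.164, 0.986, -0.023], [-0.095, -0.007, -0.995]]
ft_force: [0.8, -0.2, 0.4]
gripper_width: 0.0228
grip_force: 108.8
```

```bash
python3 -c "
from back import *
back()"
```

```text
shift [-0.0156  0.0728 -0.0006] rot [-0.5   5.43 -1.99] [0.5117 0.1336 0.2463] [ 0.28  0.2  -0.06  1.23 -0.05  0.45] [ 0.8 -0.2  0.4]
```

Call:
step_arm(
  moves=[
    [[-0.008,0.03,0],[-0.5,5.4,-2]],
    [[-0.014,0.06,0],[-0.5,5.4,-2]],
    [[-0.0156,0.073,-0.001],[-0.5,5.4,-2]],
    [[-0.0156,0.073,-0.001],[-0.5,5.4,-2]],
    [[-0.0156,0.073,-0.001],[-0.5,5.4,-2]],
    [[-0.0156,0.073,-0.001],[-0.5,5.4,-2]],
  ],
)

```text
time: 15.75
eef_pos: [0.5381, 0.1998, 0.2489]
eef_rot: [[-0.991, 0.13, 0.004], [0.13, 0.991, -0.001], [-0.004, -0.0, -1.0]]
ft_force: [0.3, 0.2, -0.8]
gripper_width: 0.0231
grip_force: 108.8
```

```bash
python3 - <<'E'
from back import *
back()
c=shot('wrist','w11.png');s=sense();R=s['eef_rot'];p=s['eef_pos']
o=dict(c)
def meas(c,p,R,lab):
    f=np.array(c['frame']);hsv=cv2.cvtColor(f,cv2.COLOR_RGB2HSV);m=cv2.inRange(hsv,(5,90,40),(20,255,255))
    for r in(235,245,260,275):
        k=np.where(m[r,230:340])[0]+230;print(lab,r,k.min(),k.max())
    k=np.where(m[200:,285])[0]+200;print('bottom',k.min())
    g=cv2.cvtColor(f,cv2.COLOR_RGB2GRAY)[:,285].astype(int);print(g[255:300:3].tolist())
meas(c,p,R,'now')
meas({'frame':cv2.imread('pics/w3.png')[:,:,::-1].copy()},p,R,'w3')
A=cv2.imread('pics/w11.png');print(A.shape)
# shank/blade column above handle
g=cv2.cvtColor(np.array(c['frame']),cv2.COLOR_RGB2GRAY)
g3=cv2.cvtColor(cv2.imread('pics/w3.png'),cv2.COLOR_BGR2GRAY)
for r in(212,218,222):print(r,g[r,270:300].tolist());print(r,g3[r,270:300].tolist())
E
```

```text
shift [-0.0005  0.0031  0.001 ] rot [-0.03  0.25  0.01] [0.5381 0.1998 0.2489] [ 0.36  0.37  0.17  1.37 -0.    0.49] [ 0.3  0.2 -0.8]
now 235 264 306
now 245 259 311
now 260 255 315
now 275 251 319
bottom 235
[90, 90, 91, 90, 91, 91, 91, 92, 99, 115, 121, 123, 127, 130, 131]
w3 235 264 305
w3 245 259 311
w3 260 254 316
w3 275 251 319
bottom 230
[90, 89, 90, 90, 89, 91, 91, 90, 99, 115, 120, 122, 126, 129, 131]
(420, 560, 3)
212 [57, 57, 57, 56, 57, 57, 57, 56, 56, 56, 75, 134, 199, 228, 232, 233, 230, 210, 151, 85, 56, 53, 53, 53, 54, 54, 53, 53, 53, 55]
212 [56, 56, 57, 56, 55, 56, 55, 55, 55, 56, 75, 133, 199, 228, 232, 232, 229, 208, 151, 86, 57, 56, 55, 55, 55, 55, 59, 59, 59, 59]
218 [57, 56, 57, 56, 57, 57, 57, 57, 57, 58, 83, 155, 227, 247, 249, 249, 248, 236, 180, 99, 60, 58, 58, 59, 60, 59, 59, 59, 59, 59]
218 [55, 56, 57, 56, 57, 57, 57, 58, 56, 58, 83, 154, 226, 246, 249, 249, 247, 235, 179, 98, 60, 58, 59, 58, 58, 58, 59, 58, 58, 59]
222 [57, 57, 57, 57, 57, 57, 57, 58, 63, 78, 96, 116, 135, 146, 145, 147, 151, 152, 139, 118, 97, 76, 62, 58, 57, 58, 59, 58, 59, 58]
222 [56, 56, 56, 56, 56, 56, 56, 57, 63, 78, 96, 118, 137, 145, 145, 146, 151, 152, 140, 117, 96, 76, 62, 58, 57, 58, 57, 58, 59, 59]
```

The key is exactly where it was in the fingers, with the same pixels as after the lift, so I can go back to the grasp pose.

Call:
step_arm(
  moves=[
    [[-0.0008,0.003,0.02],[0,0.2,0]],
    [[-0.0008,0.003,0.05],[0,0.2,0]],
    [[-0.0008,0.003,0.068],[0,0.2,0]],
    [[-0.0008,0.003,0.068],[0,0.2,0]],
    [[-0.0008,0.003,0.068],[0,0.2,0]],
    [[-0.0008,0.003,0.068],[0,0.2,0]],
  ],
)

```text
time: 16.4
eef_pos: [0.5404, 0.2035, 0.182]
eef_rot: [[-0.992, 0.129, 0.002], [0.129, 0.992, 0.0], [-0.002, 0.001, -1.0]]
ft_force: [-0.7, -0.2, -2.5]
gripper_width: 0.0226
grip_force: 108.8
```

```bash
python3 -c "
from back import *
back(.5397,.203,.101)"
```

```text
shift [ 0.0008 -0.0006  0.081 ] rot [0.03 0.13 0.07] [0.5404 0.2035 0.182 ] [ 0.36  0.39  0.04  1.22 -0.    0.49] [-0.7 -0.2 -2.5]
```

Call:
step_arm(
  moves=[
    [[0.0008,-0.0006,0.015],[0,0.1,0]],
    [[0.0008,-0.0006,0.03],[0,0.1,0]],
    [[0.0008,-0.0006,0.045],[0,0.1,0]],
    [[0.0008,-0.0006,0.06],[0,0.1,0]],
    [[0.0008,-0.0006,0.07],[0,0.1,0]],
    [[0.0008,-0.0006,0.077],[0,0.1,0]],
    [[0.0008,-0.0006,0.077],[0,0.1,0]],
    [[0.0008,-0.0006,0.077],[0,0.1,0]],
  ],
)

```text
time: 17.2
eef_pos: [0.5393, 0.2031, 0.1041]
eef_rot: [[-0.992, 0.129, -0.001], [0.129, 0.992, -0.0], [0.001, -0.0, -1.0]]
ft_force: [0.0, 0.1, -0.6]
gripper_width: 0.0224
grip_force: 108.8
```

Call:
step_arm(
  moves=[
    [[0,0,0.001],[0,0,0]],
    [[0,0,0.002],[0,0,0]],
    [[0,0,0.003],[0,0,0]],
    [[0,0,0.003],[0,0,0]],
  ],
)

```text
time: 17.6
eef_pos: [0.5391, 0.203, 0.1005]
eef_rot: [[-0.992, 0.129, -0.001], [0.129, 0.992, -0.0], [0.001, -0.0, -1.0]]
ft_force: [0.1, -0.6, -0.8]
gripper_width: 0.0225
grip_force: 108.9
```

One more millimetre, then open to about 55 mm.

Call:
step_arm(
  moves=[
    [[0,0,0.0005],[0,0,0]],
    [[0,0,0.001],[0,0,0]],
    [[0,0,0.001],[0,0,0]],
  ],
)

```text
time: 17.9
eef_pos: [0.5391, 0.2031, 0.1004]
eef_rot: [[-0.992, 0.129, -0.001], [0.129, 0.992, 0.0], [0.001, -0.0, -1.0]]
ft_force: [-5.2, -1.6, 13.2]
gripper_width: 0.0228
grip_force: 111.0
```

Call:
step_arm(
  moves=[
    [[0,0,0],[0,0,0]],
    [[0,0,0],[0,0,0]],
    [[0,0,0],[0,0,0]],
    [[0,0,0],[0,0,0]],
    [[0,0,0],[0,0,0]],
  ],
  grip=90,
)

```text
time: 18.4
eef_pos: [0.539, 0.203, 0.0994]
eef_rot: [[-0.992, 0.129, -0.002], [0.129, 0.992, -0.0], [0.002, -0.001, -1.0]]
ft_force: [0.3, 1.4, 0.8]
gripper_width: 0.0553
grip_force: 0.0
```

Call:
step_arm(
  moves=[
    [[0,0,-0.01],[0,0,0]],
    [[0,0,-0.03],[0,0,0]],
    [[0,0,-0.06],[0,0,0]],
    [[0,0,-0.08],[0,0,0]],
    [[0,0,-0.08],[0,0,0]],
    [[0,0,-0.08],[0,0,0]],
    [[0,0,-0.08],[0,0,0]],
  ],
)

```text
time: 19.1
eef_pos: [0.5387, 0.2029, 0.1788]
eef_rot: [[-0.992, 0.129, -0.003], [0.129, 0.992, -0.001], [0.002, -0.001, -1.0]]
ft_force: [0.1, -0.3, -0.2]
gripper_width: 0.0552
grip_force: 0.0
```

```bash
python3 - <<'E'
from back import *
c=shot('wrist','w12.png');s=sense();print(s['eef_pos'],s['gripper_width'],s['ft_force'])
a=np.deg2rad(-7.5);ex=np.array([np.cos(a),np.sin(a)]);ey=np.array([-ex[1],ex[0]])
for z in(.128,.072):print(z,[proj(c,[*(np.array([.538,.2025])+i*.017*ex+j*.012*ey),z]).round(0).tolist() for i,j in[(1,1),(1,-1),(-1,-1),(-1,1)]])
f=c['frame'];hsv=cv2.cvtColor(f,cv2.COLOR_RGB2HSV)
m=cv2.inRange(hsv,(5,90,40),(20,255,255))[180:300,240:340]
for v in (35,60,80,95): x=np.where(m[v])[0];print(v+180,x.min()+240,x.max()+240) if len(x) else 0
y=np.where(m[:,47])[0]+180;print(y.min(),y.max())
for n in('side','scene'):
  c=shot(n);f=c['frame'];m=cv2.inRange(cv2.cvtColor(f,cv2.COLOR_RGB2HSV),(5,90,60),(20,255,255))
  for k in cv2.findContours(m,0,1)[0]:
    if cv2.contourArea(k)>40 and cv2.boundingRect(k)[1]>150: print(n,cv2.contourArea(k),cv2.boundingRect(k))
E
```

```text
[0.53865577 0.20287493 0.17865178] 0.05510245101186291 [-0.36710641  0.12825049 -0.97148055]
0.128 [[305.0, 272.0], [262.0, 272.0], [261.0, 215.0], [306.0, 215.0]]
0.072 [[300.0, 238.0], [267.0, 238.0], [267.0, 193.0], [301.0, 193.0]]
215 264 306
240 264 307
260 264 307
197 269
side 64.5 (227, 195, 7, 13)
side 40.5 (216, 170, 7, 11)
side 113.5 (226, 168, 11, 16)
scene 154.0 (393, 265, 14, 18)
scene 320.5 (357, 234, 19, 25)
scene 132.5 (339, 226, 12, 16)
```

The key's outline is back where it started in all three views: upright, seated and released. I'm handing in.

```bash
python3 -c "
from station import *
print(finish_job())"
```

```text
the job is handed in; nothing more can be done
None
```

The lock was turned clockwise with the key to its stop (slot lined up with the ribs), the key is back standing released in its stand, and the job was handed in at about 19 s; no verdict was returned.

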